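# Hang a gearbox sprocket behind the drop flap of a stock peg

## Robot

A 6-joint arm with a two-finger parallel gripper is mounted at the origin on the work surface. World frame = base frame: x ahead of the robot, y to its left, z up, the work surface at z = 0. Lengths are in m, angles in rad, forces in N, time in s.
With the tool pointing down it reaches from about 0.4 to 0.925 m from the base axis. Payload 12.5 kg.
Tool frame: the origin (TCP) lies at the very end of the fingers, on their centre line; the grasp point (between the pads) lies 19 mm behind it; z points along the fingers, y is the direction in which the jaws open and shut (so a half turn about z gives the same grasp; the last joint's range is limited). The gripper opens to 95 mm and grips with 3 to 60 N. Pads are 20 mm wide; open, the fingers measure 119 mm over their backs; the gripper's body (75 mm by 180 mm) begins 59 mm behind the grasp point.
Start: joints at [-0.106, 0.491, 1.559, -0, 1.092, -0.106], TCP at [0.625, 0, 0.215] pointing down, gripper open.
Joint ranges: [-3.1, 3.1], [-0.84, 2.19], [0.05, 2.79], [-1.13, 4.28], [0.06, 2.93], [-2.69, 2.69]. Speed limits (rad/s): [2.22, 2.22, 2.79, 3.14, 3.14, 3.14].

## Interface

Orientations are given as a rotation vector (axis times angle).
In Python, from workcell import * gives the robot as it stands.
- The arm moves only by the tool arm_command, never from a script. Its argument "increments" is a list that holds one entry, the list of rows, each a list of 5 numbers: the gripper command: -1 is shut, 1 is fully open, values between are in proportion, then the shift along the world's x, y, z normalised to -1 to 1, where 1 is 3 cm, then the turn about the world's z normalised to -1 to 1, where 1 is 0.12 rad. In form: [[[hand, dx, dy, dz, roll], ...]]. A call has 1 to 12 rows; each row shifts and turns the commanded pose from where the row before left it; what a row does not reach is not made up. A row lasts 1/12 s, in which the tool goes at most 41.7 mm and 7.16 degrees, less where a joint would pass 70% of its speed; a pose out of reach is approached as far as the arm can. A call with a number of a shift or a turn outside -1 to 1 is refused whole. A call with a gripper value outside its range is refused whole. The fingers move at their own pace and stop on an object; "force" is the grip in N (left out, the last holds). Time passes only in rows, so rows that do not move let the fingers close. It gives the time, the measured TCP pose, the force and the opening at its end, in the units of the state.
- state(): the state, without advancing time (a new reading comes with each control period).
- capture(name): name is "scene" or "side" or "wrist"; returns (picture, depth): 400x640x3 uint8, red, green, blue; 400x640 float32, m along the optical axis (not along the pixel's ray), 0 where there is no reading.
- camera_model(name): a dict with "K" (3x3 intrinsics, pixels), "extrinsics" (4x4, takes a point from camera to world coordinates). Camera axes: x right, y up, looking along -z (the intrinsics and any distortion apply to the point x, -y, -z); pixel columns grow to the right and rows downward; lengths in m; the calibration is good to about 2 mm. A picture is of the moment at which its call begins: read the wrist's pose just before it. camera_model takes no time and is no camera call; for the wrist camera it gives the pose at the moment of the call.
- finish_job(): hands the job in, once; it reports no verdict.
The state is a dict: "time": time; "joint_pos": joint angles; "joint_velocities": joint speeds; "joint_torque": joint torques, N m; "ee_pos": TCP position; "tool_rot": TCP orientation; "ft_force": force on the tool from outside, world axes, zero at the start; "moment": the same for the moment, N m; "gripper_width": finger opening in m.
Only numpy, scipy, OpenCV 4.12 (cv2) and the standard library are available. Lean on these libraries where they do the work, as an engineer would, in place of code of your own. Each camera call takes 0.05 s, during which the arm holds its last target.

## Task

Put the larger of the two sprockets in the blue tray away on the empty upper peg of the stand: push it on until the hanging flap has been lifted by it and has dropped shut behind it, let its bore down onto the peg, and, still holding it, give it a light tug of about 5 N back outwards to prove that the flap stops it; then let go and leave it hanging there. The peg is bent from use, so go by feel, never pushing or pulling on the stand with more than 12 N, and leave the other things where they are.

Things in the scene. Friction and masses are not known exactly. Their poses are not given: they have to be found in the camera images.
- sprocket: larger steel sprocket, 90 mm over its 16 teeth (plain faces to 74 mm diameter), 9 mm thick, round bore 26 mm, about 0.33 kg, on edge in a slot of the tray. Origin: centre of the bore, mid-thickness; y along the bore, z up as it stands. Grip it from above on its two faces, fingertips at least 17 mm above the origin so that the bore stays free; its top is 45 mm above the origin.
- small_sprocket: the smaller steel sprocket, 74 mm over its teeth, 9 mm thick, bore 20 mm, on edge in the tray's other slot; same axes. Leave it alone.
- tray: fixed blue open bin, 130 x 200 mm (x, y), 50 mm high, with two slots across it, 12 mm wide and 40 mm either side of its middle along y, between dividers that reach 43 mm high. Origin at the middle of its underside. Either sprocket can be in either slot.
- hanger: fixed steel stand: foot plate, 40 mm slotted-angle upright 216 mm high; on its -y side the empty peg, with a hinged flap hanging near its end; on its +y side a lower peg with two sprockets already hung. Origin on the bench at the middle of the upright, z up, -y = outwards along the empty peg.
- peg_root (a point): centre of the face of the empty peg's socket collar (28 mm diameter, 16 mm proud of the upright), 200 mm above the bench; axes as hanger. From here the peg, a rigid 16 mm round bar with a round end, runs outwards (-y) 120 to 140 mm, as it is set in the collar. It is bent here, up to 0.07 rad sideways and 0.07 up or down (9 mm at its end). Neither is measured: feel for them.
- keeper (a joint): flap angle, rad: 0 hanging shut, up to 1.5 as it swings inwards (to the upright) and up. A plain metal tongue of 20 g, 8 mm wide, 6 mm thick, on a pin through the peg's axis 22 mm from the peg's round end, reaching 40 mm below it. It swings inwards only (stop at 0): the lower edge of a bore pushed on sweeps it up, and it drops when the sprocket's middle is some 42 mm inwards of the pin.
- lube_can: grey spray can standing on the bench, 57 mm diameter, 150 mm high, origin at the middle of its underside. Leave it alone.
- carton: small cardboard box, 80 x 110 x 55 mm, origin at the middle of its underside. Leave it alone.
- wrench: steel spanner 170 mm long lying on the bench. Leave it alone.
- hung (a point): point 48 mm out from the collar's face and 5 mm below an unbent peg's axis; axes as hanger. Let down here, the bore's top rests on the peg and its centre is within 4 mm of this point. With the sprocket pushed on this far (riding high or low) the flap has dropped through the bore behind it. Pulled back outwards it meets the shut flap with its middle 90 to 111 mm out from the collar.
Not all that is in view belongs to the job. Leave any pink or purple look-alike of the sprocket alone.

How it is judged:
By the outcome, as a careful person would: the job done as asked, in the order asked, and still so for the second after the job is handed in, with the robot touching nothing.
It also fails if it takes over 72 s, if anything falls off the work surface, if the arm or the gripper's body presses on something with over 40 N, if the wrist force passes 120 N, or if a joint passes its speed limit or range.

## Working session

There is one attempt and no reset: what is moved stays moved. The work goes in short steps, Python scripts to look and compute and a tool call to move; the robot and the scene stay as the last step left them, time stands still between calls to the robot, and variables do not carry over. Pictures are saved under pics/ and viewed, and the job is handed in when it is done.

Besides the shell and the picture viewer there is one more tool, called after ">>>" as name(argument=value, ...) on one line, values as JSON. arm_command: Moves the arm, as the interface text tells. Its arguments: {"type":"object","properties":{"increments":{"type":"array","items":{"type":"array","items":{"type":"array","items":{"type":"number","minimum":-1,"maximum":1}}}},"force":{"type":"number"}},"required":["increments"]}

```bash
ls; mkdir -p pics
python3 - <<'E'
from workcell import *
import cv2,numpy as np
print(state())
for n in ["scene","side","wrist"]:
    m=camera_model(n); p,d=capture(n)
    np.savez(f"{n}0.npz",p=p,d=d,K=m["K"],T=m["extrinsics"]); print(n,m)
    cv2.imwrite(f"pics/{n}0.png",p[:,:,::-1])
print(state()["time"])
E
```

```text
pics
{'time': 0.0, 'joint_pos': array([-1.05577771e-01,  4.91539460e-01,  1.55950848e+00,  6.66081469e-06,
        1.09167557e+00, -1.05603586e-01]), 'joint_velocities': array([ 0.00067103, -0.00037197,  0.00080003,  0.00119734,  0.00023233,
        0.00101367]), 'joint_torque': array([-9.52334158e-04, -6.12640929e+01, -2.58175153e+01,  6.92750537e-02,
        4.83079045e-02, -1.38641695e-05]), 'ee_pos': array([6.24733030e-01, 6.65235409e-05, 2.14053904e-01]), 'tool_rot': array([-2.22079158e+00, -2.22084208e+00,  1.10916290e-03]), 'ft_force': array([-0.21315055, -0.04572872, -0.47001691]), 'moment': array([-0.01986341, -0.02031593,  0.02909632]), 'gripper_width': 0.0954587789873323}
scene {'K': array([[366.9838335 ,   0.        , 320.67860435],
       [  0.        , 366.9838335 , 198.26124919],
       [  0.        ,   0.        ,   1.        ]]), 'extrinsics': array([[-0.51859602, -0.73696946,  0.43351376,  0.89286464],
       [ 0.85499942, -0.45045021,  0.25704201,  0.2558548 ],
       [ 0.00584426,  0.50395498,  0.86371015,  0.8596491 ],
       [ 0.        ,  0.        ,  0.       
[... 272 characters left out ...]
8620293,  0.52946139, -0.84394295, -0.64029228],
       [ 0.00513222,  0.84732093,  0.5310564 ,  0.56070716],
       [ 0.        ,  0.        ,  0.        ,  1.        ]])}
wrist {'K': array([[359.52162669,   0.        , 309.48280967],
       [  0.        , 359.52162669, 197.85227477],
       [  0.        ,   0.        ,   1.        ]]), 'extrinsics': array([[ 9.99997767e-01, -1.99741607e-03,  6.89839107e-04,
         6.25290770e-01],
       [ 1.73945452e-03,  9.63413375e-01,  2.68014260e-01,
         7.54387840e-02],
       [-1.19993621e-03, -2.68012462e-01,  9.63414698e-01,
         3.84790173e-01],
       [ 0.00000000e+00,  0.00000000e+00,  0.00000000e+00,
         1.00000000e+00]])}
0.15
```

View pics/scene0.png

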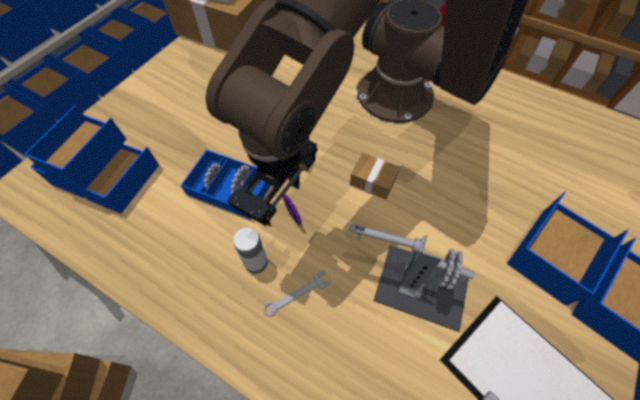

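View pics/side0.png

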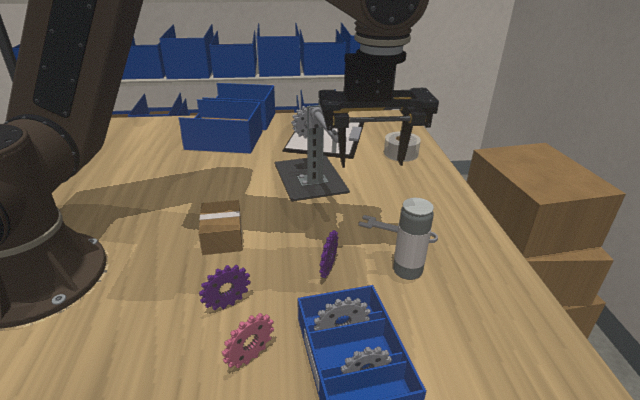

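View pics/wrist0.png

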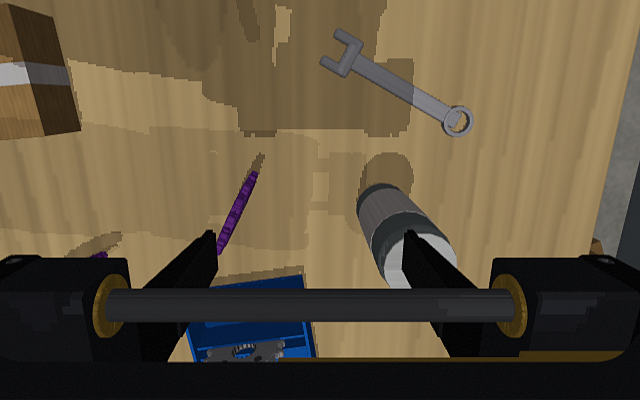

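```bash
cat > h.py <<'E'
import numpy as np,cv2
def load(n):
    z=np.load(n+".npz"); return z["p"],z["d"],z["K"],z["T"]
def cloud(p,d,K,T):
    v,u=np.mgrid[0:d.shape[0],0:d.shape[1]]
    c=np.stack([(u-K[0,2])/K[0,0]*d,-(v-K[1,2])/K[1,1]*d,-d],-1)
    return c@T[:3,:3].T+T[:3,3]
def proj(P,K,T):
    c=(np.atleast_2d(P)-T[:3,3])@T[:3,:3]
    z=-c[:,2]; return np.stack([K[0,0]*c[:,0]/z+K[0,2],-K[1,1]*c[:,1]/z+K[1,2]],-1)
E
python3 - <<'E'
from h import *
np.set_printoptions(precision=4,suppress=True)
for n in ["side0","scene0"]:
    p,d,K,T=load(n); C=cloud(p,d,K,T); h=cv2.cvtColor(p,cv2.COLOR_RGB2HSV)
    up=cv2.resize(p[270:400,280:440] if n=="side0" else p[140:220,170:300],None,fx=5,fy=5,interpolation=cv2.INTER_CUBIC)
    cv2.imwrite(f"pics/{n}_tray.png",up[:600,:800,::-1])
    up=cv2.resize(p[80:210,260:420] if n=="side0" else p[210:340,340:500],None,fx=5,fy=5,interpolation=cv2.INTER_CUBIC)
    cv2.imwrite(f"pics/{n}_st.png",up[:600,:800,::-1])
    R=(slice(280,400),slice(290,430)) if n=="side0" else (slice(145,222),slice(175,285))
    c=C[R].reshape(-1,3); hh=h[R].reshape(-1,3); dd=d[R].ravel()
    b=(hh[:,0]>100)&(hh[:,0]<130)&(hh[:,1]>150)&(dd>0)&(c[:,2]<0.06)&(c[:,2]>.005)
    print(n,"blue",c[b].min(0),c[b].max(0)); r=cv2.minAreaRect(c[b&(c[:,2]>.01)][:,:2].astype(np.float32)); print(r,cv2.boxPoints(r))
    g=(hh[:,1]<70)&(dd>0)&(c[:,2]>.03)&(c[:,2]<.12)
    gp=c[g]; print("grey",len(gp),gp.min(0),gp.max(0))
    np.save(n+"_grey.npy",gp)
E
```

```text
side0 blue [ 0.487  -0.3289  0.005 ] [ 0.643  -0.1266  0.0538]
((0.5640720725059509, -0.23330532014369965), (0.12945175170898438, 0.20064471662044525), 8.930683135986328) [[ 0.4846 -0.1442]
 [ 0.5157 -0.3425]
 [ 0.6436 -0.3224]
 [ 0.6124 -0.1242]]
grey 2070 [ 0.4857 -0.3215  0.0301] [ 0.6436 -0.1242  0.0949]
scene0 blue [ 0.4955 -0.3371  0.005 ] [ 0.6432 -0.1275  0.0519]
((0.5660618543624878, -0.23005130887031555), (0.13012585043907166, 0.19990989565849304), 8.512118339538574) [[ 0.4869 -0.1408]
 [ 0.5165 -0.3385]
 [ 0.6452 -0.3193]
 [ 0.6156 -0.1216]]
grey 444 [ 0.4947 -0.3402  0.0301] [ 0.6438 -0.0616  0.0935]
```

Run:
```python
from h import *
np.set_printoptions(precision=4,suppress=True)
for n in ["side0","scene0"]:
    g=np.load(n+"_grey.npy")
    l,lab,cent=cv2.kmeans(g[:,:2].astype(np.float32),2,None,(3,50,1e-6),5,0)
    for k in range(2):
        q=g[lab.ravel()==k]; r=cv2.minAreaRect(q[:,:2].astype(np.float32)); print(n,len(q),q.mean(0),q.min(0),q.max(0),r)
```

```text
side0 1204 [ 0.547  -0.1976  0.0643] [ 0.4857 -0.2525  0.0301] [ 0.6159 -0.1242  0.0949] ((0.5571353435516357, -0.18793252110481262), (0.1300870031118393, 0.11187595874071121), 8.167315483093262)
side0 866 [ 0.5707 -0.2743  0.0569] [ 0.5021 -0.3215  0.0301] [ 0.6436 -0.2395  0.0794] ((0.5726035833358765, -0.2875319719314575), (0.13386377692222595, 0.08295164257287979), 6.260433197021484)
scene0 187 [ 0.5763 -0.2758  0.0569] [ 0.5047 -0.3402  0.0338] [ 0.6438 -0.2602  0.0768] ((0.5742940306663513, -0.2915533781051636), (0.130937859416008, 0.08127027004957199), 7.92612361907959)
scene0 257 [ 0.5481 -0.1906  0.066 ] [ 0.4947 -0.2509  0.0301] [ 0.5934 -0.0616  0.0935] ((0.5523459315299988, -0.1657826006412506), (0.19177141785621643, 0.08934637904167175), 72.53178405761719)
```

View pics/side0_tray.png

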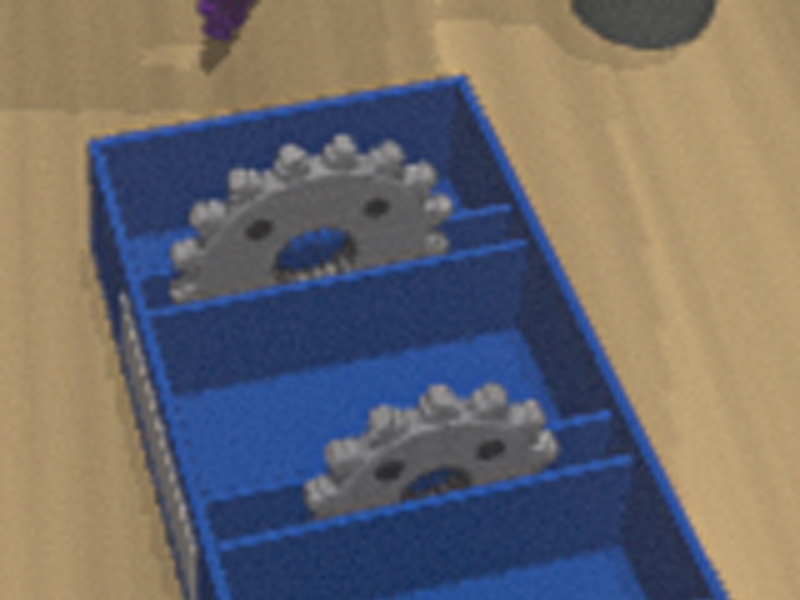

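View pics/side0_st.png

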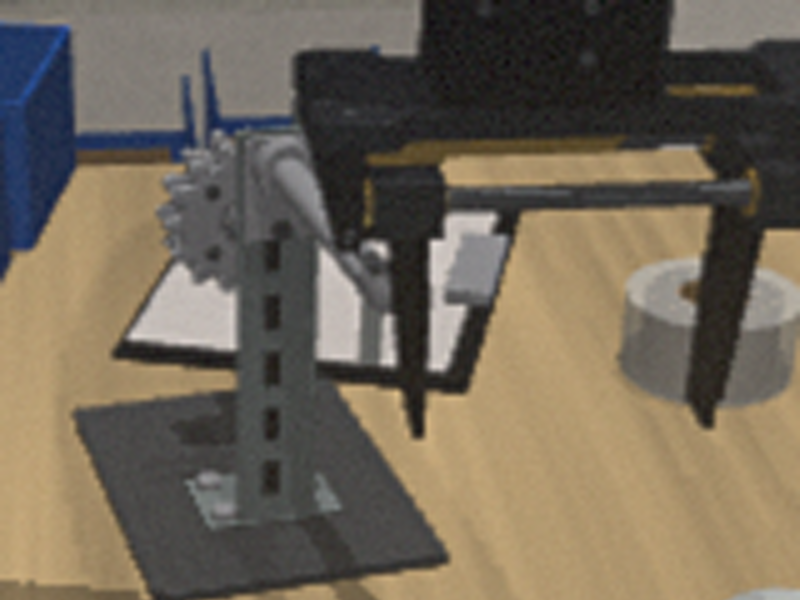

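View pics/scene0_st.png

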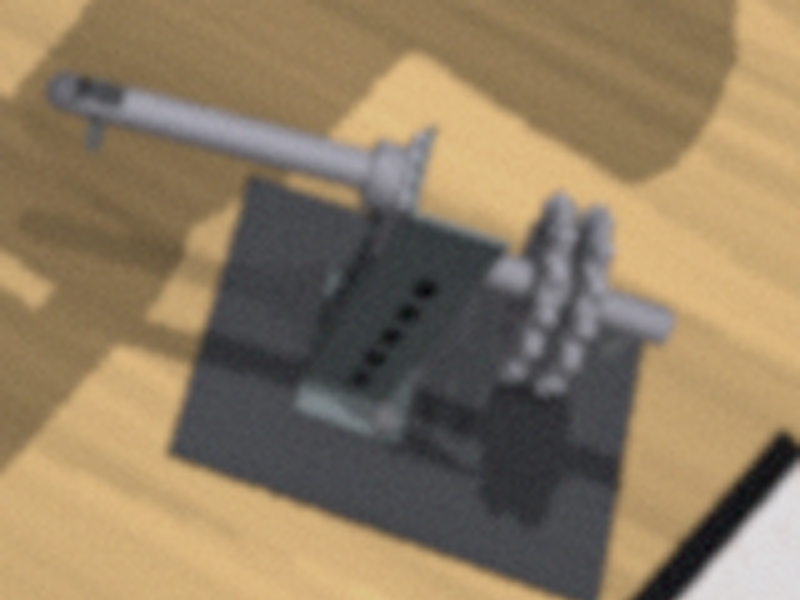

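Run:
```python
from h import *
np.set_printoptions(precision=4,suppress=True)
yaw=0.152; tc=np.array([.565,-.2317]); ex=np.array([np.cos(yaw),np.sin(yaw)]); ey=np.array([-ex[1],ex[0]])
for n in ["side0","scene0"]:
    g=np.load(n+"_grey.npy"); l=g[:,:2]-tc; a=l@ex; b=l@ey
    for s in(1,-1):
        k=(abs(b-s*.04)<.012)&(abs(a)<.058)&(g[:,2]>.052)
        print(n,s,k.sum(),"a",np.percentile(a[k],[0,1,50,99,100]),"b",np.percentile(b[k],[1,10,50,90,99]),"z",np.percentile(g[k,2],[99,100]))
        # circle fit of silhouette: top envelope
        A=a[k];Z=g[k,2];
        bins=np.round(A/.003).astype(int)
        e=np.array([[i*.003,Z[bins==i].max()] for i in np.unique(bins)])
        R=.045 if s==1 else .037
        from scipy.optimize import least_squares
        r=least_squares(lambda q:np.hypot(e[:,0]-q[0],e[:,1]-q[1])-R,[0,.05],loss='soft_l1',f_scale=.001); print(" fit",r.x,r.cost)
    p,d,K,T=load(n);C=cloud(p,d,K,T)
    R=(slice(80,215),slice(260,420)) if n=="side0" else (slice(210,340),slice(340,500))
    c=C[R].reshape(-1,3); rgb=p[R].reshape(-1,3).astype(int); ok=d[R].ravel()>0
    sat=rgb.max(1)-rgb.min(1)
    k=ok&(c[:,2]<.012)&(c[:,2]>-.01)&(rgb.max(1)<90)&(sat<25)
    r=cv2.minAreaRect(c[k][:,:2].astype(np.float32)); print(n,"foot",k.sum(),r,np.median(c[k],0))
    k=ok&(c[:,2]>.15)&(c[:,2]<.26)&(sat<45)
    q=c[k]; print(len(q),q.min(0),q.max(0)); np.save(n+"_peg.npy",q)
```

```text
side0 1 863 a [-0.0517 -0.049  -0.0096  0.0331  0.0357] b [0.0338 0.0346 0.0359 0.0394 0.0423] z [0.0939 0.0949]
 fit [-0.0074  0.0479] 4.078699905848032e-05
side0 -1 524 a [-0.0283 -0.0267  0.0019  0.032   0.0333] b [-0.0458 -0.0452 -0.0438 -0.04   -0.0376] z [0.0785 0.0794]
 fit [0.0037 0.0403] 3.248631979475926e-05
side0 foot 2029 ((0.6160983443260193, 0.7056077122688293), (1.0018689632415771, 0.3597770631313324), 68.99254608154297) [0.5361 0.3165 0.0084]
1347 [ 0.4989 -0.067   0.15  ] [0.7113 0.3624 0.2599]
scene0 1 199 a [-0.0507 -0.0483 -0.0057  0.0317  0.0353] b [0.0378 0.0399 0.0437 0.045  0.046 ] z [0.0933 0.0935]
 fit [-0.0079  0.044 ] 4.665508008911375e-05
scene0 -1 110 a [-0.025  -0.0242  0.0061  0.0327  0.0328] b [-0.0414 -0.0401 -0.0363 -0.0347 -0.0338] z [0.0766 0.0768]
 fit [0.0046 0.0375] 3.0466676288992417e-05
scene0 foot 3844 ((0.5429117679595947, 0.3656400442123413), (0.1560424119234085, 0.2765301465988159), 5.85014009475708) [0.5627 0.3496 0.0069]
1715 [0.5028 0.1401 0.15  ] [0.5921 0.3976 0.217 ]
```

Run:
```python
from h import *
np.set_printoptions(precision=4,suppress=True)
for n in ["side0","scene0"]:
    p,d,K,T=load(n);C=cloud(p,d,K,T)
    q=np.load(n+"_peg.npy")
    q=q[(q[:,0]<.6)&(q[:,1]>.1)]
    for y0 in np.arange(.12,.40,.01):
        s=q[(abs(q[:,1]-y0)<.005)]
        if len(s)>3: print(n,round(y0,3),len(s),"x",np.percentile(s[:,0],[0,50,100]),"z",np.percentile(s[:,2],[0,50,95,100]))
    if n=="scene0":
        cc=C.reshape(-1,3); rgb=p.reshape(-1,3).astype(int)
        u,v=np.meshgrid(range(640),range(400)); 
        m=(abs(cc[:,2])<.012)&(rgb.max(1)<95)&(np.ptp(rgb,axis=1)<25)&(cc[:,0]>.4)&(cc[:,0]<.7)&(cc[:,1]>.2)&(cc[:,1]<.43)
        m=m.reshape(400,640).astype(np.uint8); nl,lab,st,ce=cv2.connectedComponentsWithStats(m); i=1+st[1:,4].argmax()
        pts=C[lab==i][:,:2].astype(np.float32); print(st[i],cv2.minAreaRect(pts),cv2.boxPoints(cv2.minAreaRect(pts)))
```

```text
side0 0.14 25 x [0.5764 0.5819 0.5843] z [0.1899 0.197  0.2016 0.2019]
side0 0.15 19 x [0.575  0.5791 0.5855] z [0.1924 0.2013 0.204  0.2042]
side0 0.16 76 x [0.5723 0.5789 0.5853] z [0.1582 0.1782 0.2037 0.2048]
side0 0.17 17 x [0.5695 0.5732 0.5837] z [0.192  0.2017 0.2049 0.2057]
side0 0.18 9 x [0.5681 0.5699 0.5831] z [0.1948 0.1986 0.2043 0.205 ]
side0 0.19 6 x [0.5653 0.5667 0.567 ] z [0.1945 0.198  0.2007 0.2013]
side0 0.2 9 x [0.5623 0.5641 0.5664] z [0.1964 0.2003 0.2033 0.2035]
side0 0.21 13 x [0.5609 0.5625 0.5654] z [0.1955 0.2019 0.2058 0.206 ]
side0 0.22 12 x [0.5575 0.5605 0.5641] z [0.1969 0.2038 0.2063 0.2068]
side0 0.23 17 x [0.5559 0.5586 0.5652] z [0.1966 0.2048 0.2071 0.2072]
side0 0.24 16 x [0.5528 0.5549 0.5637] z [0.1959 0.2047 0.2071 0.208 ]
side0 0.25 19 x [0.5513 0.556  0.5646] z [0.1981 0.2063 0.209  0.2091]
side0 0.26 34 x [0.5434 0.5498 0.5593] z [0.1906 0.2065 0.2141 0.2144]
side0 0.27 92 x [0.5353 0.546  0.5666] z [0.1621 0.2035 0.2139 0.215 ]
side0 0.28 238 x [0.5331 0.5461 0.5715] z [0.1502 0.174  0.2154 0.2173]
side0 0.29 6 x [0.5623 0.5693 0.5717] 
[... 1831 characters left out ...]
 0.34 143 x [0.5066 0.5359 0.56  ] z [0.1501 0.1665 0.1827 0.1883]
scene0 0.35 161 x [0.5028 0.5532 0.5776] z [0.1501 0.1674 0.1837 0.1864]
scene0 0.36 164 x [0.5046 0.5463 0.5742] z [0.1504 0.1748 0.1854 0.1874]
scene0 0.37 53 x [0.5277 0.5606 0.5734] z [0.1501 0.1626 0.1779 0.1815]
scene0 0.38 39 x [0.5268 0.5368 0.5427] z [0.1508 0.1553 0.1583 0.159 ]
scene0 0.39 40 x [0.5245 0.5346 0.5404] z [0.1504 0.156  0.1577 0.1582]
scene0 0.4 9 x [0.5284 0.5324 0.5378] z [0.1523 0.1546 0.1568 0.1572]
[ 375  246   93   83 3504] ((0.5411719679832458, 0.3299339711666107), (0.1525299847126007, 0.19719475507736206), 10.825376510620117) [[0.4477 0.4125]
 [0.4848 0.2188]
 [0.6346 0.2474]
 [0.5976 0.4411]]
```

Run:
```python
from h import *
from scipy.optimize import least_squares
np.set_printoptions(precision=4,suppress=True)
Q={}
for n in ["side0","scene0"]:
    q=np.load(n+"_peg.npy"); Q[n]=q[(q[:,0]>.54)&(q[:,0]<.6)&(q[:,1]>.15)&(q[:,1]<.255)&(q[:,2]>.19)&(q[:,2]<.212)]
Q["both"]=np.vstack(list(Q.values()))
for n,q in Q.items():
    def f(v):
        # axis passes (v0,.2,v1), dir (v2,1,v3)
        D=np.array([v[2],1,v[3]]);D/=np.linalg.norm(D)
        r=q-[v[0],.2,v[1]]; r=r-np.outer(r@D,D); return np.linalg.norm(r,axis=1)-.008
    s=least_squares(f,[.57,.195,-.2,.04],loss="soft_l1",f_scale=.001)
    v=s.x; print(n,len(q),v,"rms",np.sqrt(np.mean(f(v)**2)),"at .265:",v[0]+.065*v[2],v[1]+.065*v[3],"at .14:",v[0]-.06*v[2],v[1]-.06*v[3])
p,d,K,T=load("scene0");C=cloud(p,d,K,T)
c=C[210:340,340:500].reshape(-1,3)
# upright +x face direction
k=(c[:,2]>.10)&(c[:,2]<.205)&(c[:,1]>.285)&(c[:,1]<.322)&(c[:,0]>.56)&(c[:,0]<.575)
q=c[k]; print(k.sum(),np.polyfit(q[:,1],q[:,0],1),q.min(0),q.max(0))
p,d,K,T=load("side0");C=cloud(p,d,K,T)
c=C[80:215,260:420].reshape(-1,3)
k=(c[:,2]>.04)&(c[:,2]<.19)&(c[:,1]>.26)&(c[:,1]<.30)&(c[:,0]>.52)&(c[:,0]<.58)
q=c[k]; print(k.sum(),np.polyfit(q[:,0],q[:,1],1),q.min(0),q.max(0),np.median(q,0))
```

```text
side0 153 [ 0.5718  0.1976 -0.2437  0.0447] rms 0.000735180103715574 at .265: 0.5559217296773751 0.20045923586778636 at .14: 0.5863784191992006 0.19487772504904294
scene0 445 [ 0.5716  0.1958 -0.2417  0.0457] rms 0.001133033596955508 at .265: 0.5559159378721849 0.19876192312644272 at .14: 0.5861325469583037 0.19305026444310017
both 598 [ 0.5715  0.1962 -0.2428  0.0468] rms 0.001173015924499887 at .265: 0.5556744941641628 0.19926619727279424 at .14: 0.5860289925638059 0.1934148271014171
412 [-0.1818  0.6237] [0.5642 0.285  0.1001] [0.5727 0.3219 0.2047]
865 [0.1919 0.1752] [0.5328 0.2662 0.0401] [0.5721 0.2898 0.1898] [0.5504 0.281  0.114 ]
```

Run:
```python
from h import *
np.set_printoptions(precision=4,suppress=True)
for n,R in [("side0",(slice(195,285),slice(390,436))),("scene0",(slice(225,275),slice(230,270)))]:
    p,d,K,T=load(n);C=cloud(p,d,K,T)
    c=C[R].reshape(-1,3);q=c[(c[:,2]>.05)&(c[:,2]<.17)&(d[R].ravel()>0)]
    print(n,q.min(0),q.max(0),q.mean(0))
```

```text
side0 [ 0.6733 -0.0721  0.05  ] [ 0.7297 -0.015   0.1529] [ 0.6962 -0.0574  0.1122]
scene0 [ 0.6761 -0.0653  0.0502] [ 0.7315 -0.0105  0.1517] [ 0.7091 -0.0304  0.1254]
```

>>> arm_command(increments=[[[0.3, -0.2, -0.5, 0, -0.98], [0.3, -0.2, -0.5, 0, -0.98], [0.3, -0.2, -0.5, 0, -0.98], [0.3, -0.2, -0.5, 0, -0.98], [0.3, -0.2, -0.5, 0, -0.98], [0.3, -0.2, -0.5, 0, -0.98], [0.3, -0.2, -0.5, 0, -0.98], [0.3, -0.2, -0.5, 0, -0.98], [0.3, -0.2, -0.5, 0, -0.98], [0.3, -0.2, -0.5, 0, -0.98], [0.3, -0.2, -0.5, 0, -0.98], [0.3, -0.2, -0.5, 0, -0.98]]], force=30)

```text
time: 1.15
ee_pos: [0.5526, -0.1806, 0.2145]
tool_rot: [-3.132, -0.241, 0.001]
ft_force: [0.1, 0.1, 0.0]
gripper_width: 0.0616
```

```bash
cat > snap.py <<'E'
import sys
from workcell import *
import cv2,numpy as np
np.set_printoptions(precision=4,suppress=True)
def snap(n,tag):
    m=camera_model(n);p,d=capture(n);np.savez(f"{n}{tag}.npz",p=p,d=d,K=m["K"],T=m["extrinsics"]);cv2.imwrite(f"pics/{n}{tag}.png",p[:,:,::-1])
if __name__=="__main__":
    for n in sys.argv[2:]: snap(n,sys.argv[1])
    s=state();print(s["time"],s["ee_pos"],s["tool_rot"],s["ft_force"],s["moment"],s["gripper_width"],s["joint_pos"])
E
python3 snap.py 1 side wrist
```

```text
1.25 [ 0.5524 -0.1816  0.2145] [ 3.132   0.2427 -0.0006] [2.3919 0.0479 0.051 ] [0.0758 0.0877 0.0138] 0.06179097805593871 [-0.431   0.4292  1.6684 -0.0004  1.0442  0.9853]
```

View pics/wrist1.png

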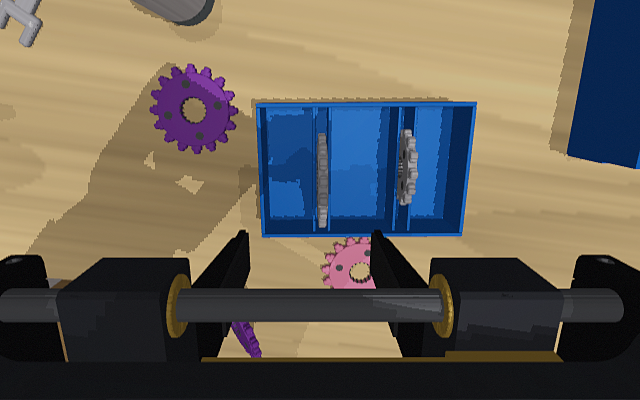

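View pics/side1.png

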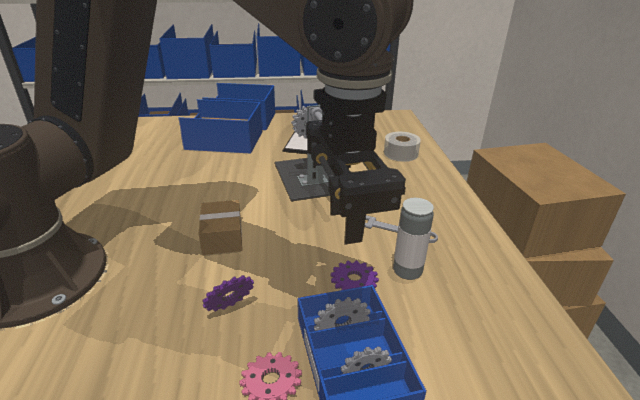

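Run:
```python
from h import *
np.set_printoptions(precision=4,suppress=True)
p,d,K,T=load("wrist1");C=cloud(p,d,K,T)
sat=np.ptp(p.astype(int),axis=2)
m=(sat<40)&(d>0)&(C[...,2]>.06)&(C[...,2]<.11); m[:, :300]=0; m[:,345:]=0; m[:120]=0; m[235:]=0
q=C[m]; print(len(q),q.min(0),q.max(0)); r=cv2.minAreaRect(q[:,:2].astype(np.float32));print(r,cv2.boxPoints(r))
h=cv2.cvtColor(p,cv2.COLOR_RGB2HSV)
b=(h[...,0]>100)&(h[...,0]<130)&(h[...,1]>150)&(d>0)&(C[...,2]<.06)&(C[...,2]>.01); b[:95]=0;b[240:]=0;b[:,:250]=0;b[:,480:]=0
r=cv2.minAreaRect(C[b][:,:2].astype(np.float32));print(r)
```

```text
897 [ 0.5117 -0.2032  0.06  ] [ 0.5967 -0.185   0.0949]
((0.5543864369392395, -0.1941916048526764), (0.08559995144605637, 0.00921826995909214), 8.652061462402344) [[ 0.5114 -0.1961]
 [ 0.5128 -0.2052]
 [ 0.5974 -0.1923]
 [ 0.596  -0.1832]]
((0.5665816068649292, -0.23293355107307434), (0.12972883880138397, 0.19984953105449677), 8.822806358337402)
```

>>> arm_command(increments=[[[0.3, 0.02, -0.2, -0.7, 0], [0.3, 0.02, -0.21, -0.7, -0.03], [0.3, 0, 0, -0.7, 0], [0.3, 0, 0, -0.7, 0], [0.3, 0, 0, -0.7, 0], [0.3, 0, 0, -0.6, 0], [0.3, 0, 0, -0.4, 0], [0.3, 0, 0, -0.25, 0], [0.3, 0, 0, -0.1, 0], [0.3, 0, 0, -0.03, 0], [0.3, 0, 0, 0, 0], [0.3, 0, 0, 0, 0]]])

```text
time: 2.25
ee_pos: [0.5546, -0.1923, 0.069]
tool_rot: [3.131, 0.246, 0.002]
ft_force: [0.0, 0.6, 0.1]
gripper_width: 0.0618
```

```bash
python3 snap.py 2 side; python3 -c "
import cv2;p=cv2.imread('pics/side2.png');cv2.imwrite('pics/side2z.png',cv2.resize(p[200:400,270:470],None,fx=3,fy=3))"
```

```text
2.3 [ 0.5546 -0.1923  0.069 ] [3.1313 0.2455 0.0017] [-1.0678 -0.4906 -0.2248] [ 0.0659  0.1405 -0.0314] 0.06147208712701646 [-0.4463  0.6176  1.7906 -0.0001  0.7321  0.9681]
```

View pics/side2z.png

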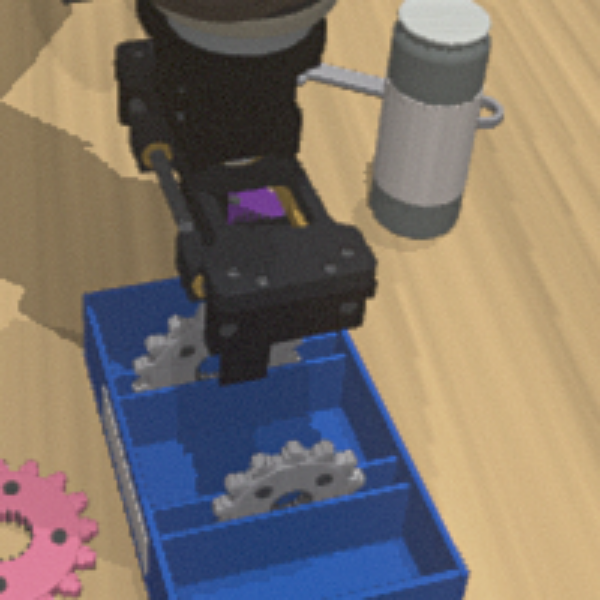

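>>> arm_command(increments=[[[-1, -0.02, -0.05, 0, 0], [-1, 0, 0, 0, 0], [-1, 0, 0, 0, 0], [-1, 0, 0, 0, 0], [-1, 0, 0, 0, 0], [-1, 0, 0, 0, 0], [-1, 0, 0, 0, 0], [-1, 0, 0, 0, 0], [-1, 0, 0, 0, 0]]], force=40)

```text
time: 3.05
ee_pos: [0.5536, -0.1938, 0.0683]
tool_rot: [3.132, 0.245, -0.0]
ft_force: [-0.0, -0.2, -1.2]
gripper_width: 0.0085
```

```bash
python3 snap.py 3
```

```text
3.05 [ 0.5536 -0.1938  0.0683] [ 3.1319  0.2449 -0.    ] [-0.0356 -0.2078 -1.2019] [-0.1714  0.1028 -0.0066] 0.008518036549457257 [-0.4493  0.6187  1.7913 -0.0002  0.7316  0.9656]
```

Gripped. Lift straight up.

>>> arm_command(increments=[[[-1, 0, 0, 0.2, 0], [-1, 0, 0, 0.5, 0], [-1, 0, 0, 0.7, 0], [-1, 0, 0, 0.7, 0], [-1, 0, 0, 0.7, 0], [-1, 0, 0, 0.7, 0], [-1, 0, 0, 0.7, 0], [-1, 0, 0, 0.7, 0], [-1, 0, 0, 0.7, 0], [-1, 0, 0, 0.5, 0], [-1, 0, 0, 0.2, 0], [-1, 0, 0, 0, 0]]])

```text
time: 4.05
ee_pos: [0.5538, -0.1938, 0.2585]
tool_rot: [3.131, 0.245, 0.003]
ft_force: [0.9, 0.3, -3.0]
gripper_width: 0.0088
```

```bash
python3 snap.py 3 side wrist; python3 -c "
import cv2;p=cv2.imread('pics/side3.png');cv2.imwrite('pics/side3z.png',cv2.resize(p[100:400,250:470],None,fx=2,fy=2))"
```

```text
4.15 [ 0.5532 -0.1936  0.2564] [-3.1315 -0.2447  0.0017] [ 0.7171 -0.0148 -3.2623] [0.0477 0.062  0.0631] 0.00860140029429896 [-0.4492  0.3965  1.602  -0.0001  1.1443  0.9656]
```

View pics/side3z.png

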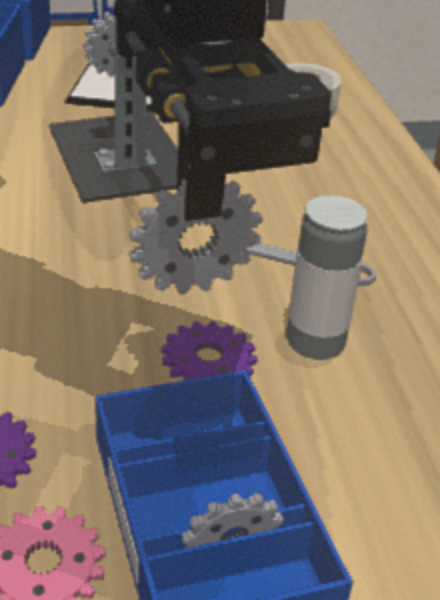

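View pics/wrist3.png

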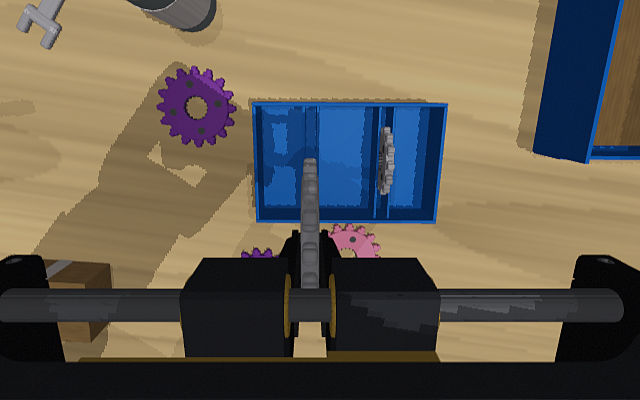

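```bash
cat > bore.py <<'E'
from h import *
from scipy.optimize import least_squares
def bore(n,pred,yaw):
    """offset of sprocket centre from pred (in plane x', z and along y') using outline points"""
    p,d,K,T=load(n);C=cloud(p,d,K,T);sat=np.ptp(p.astype(int),axis=2)
    ex=np.array([np.cos(yaw),np.sin(yaw),0]);ey=np.array([-np.sin(yaw),np.cos(yaw),0])
    L=C-pred; a=L@ex;b=L@ey;z=L[...,2]
    m=(d>0)&(sat<40)&(abs(b)<.012)&(np.hypot(a,z)<.053)&(p.max(2)>75)
    mm=m.astype(np.uint8)
    A=a[m];Z=z[m];B=b[m]
    # radius of outer envelope lower part + inner envelope
    th=np.arctan2(Z,A);r=np.hypot(A,Z)
    # minEnclosingCircle robust
    c,R=cv2.minEnclosingCircle(np.stack([A,Z],1).astype(np.float32))
    # inner circle: largest empty circle near centre
    best=min(((-(np.hypot(A-x,Z-y)).min()),x,y) for x in np.arange(-.01,.0101,.0005) for y in np.arange(-.01,.0101,.0005))
    return len(A),c,R,best,np.percentile(B,[5,50,95]),np.polyfit(Z,B,1)
E
python3 - <<'E'
from bore import *
print(bore("side3",np.array([.5532,-.1936,.2564-.0185]),.156))
E
```

```text
(1993, (-0.0022367588244378567, 0.005822674836963415), 0.047765400260686874, (np.float64(-0.011832579444869845), np.float64(-0.0014999999999999927), np.float64(0.0030000000000000113)), array([-0.00487328, -0.00344038,  0.00095202]), array([ 0.01684472, -0.00308889]))
```

Run:
```python
from h import *
from scipy.optimize import least_squares
p,d,K,T=load("side3");C=cloud(p,d,K,T)
yaw=.156;pred=np.array([.5532,-.1936,.2379])
ex=np.array([np.cos(yaw),np.sin(yaw),0]);ey=np.array([-np.sin(yaw),np.cos(yaw),0])
# intersect rays w/ front face plane b=-.0045 
v,u=np.mgrid[0:400,0:640]
D=np.stack([(u-K[0,2])/K[0,0],-(v-K[1,2])/K[1,1],-np.ones_like(u)],-1)@T[:3,:3].T; O=T[:3,3]
t=((pred-.0045*ey-O)@ey)/(D@ey); P=O+t[...,None]*D; L=P-pred; a=L@ex; z=L[...,2]
def show(c):
    pass
# rectified image 0.25mm/px
g=np.arange(-.06,.06,.0003); A,Z=np.meshgrid(g,g[::-1]); W=pred-.0045*ey+A[...,None]*ex+Z[...,None]*np.array([0,0,1])
uv=proj(W.reshape(-1,3),K,T).astype(np.float32).reshape(*A.shape,2)
im=cv2.remap(p,uv[...,0],uv[...,1],cv2.INTER_CUBIC)
for r in(13,37,45): cv2.circle(im,(200,200),int(r/.3),(255,0,0),1)
cv2.imwrite("pics/rect3.png",cv2.resize(im,None,fx=1.5,fy=1.5)[:,:,::-1])
```

```text
(no output)
```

View pics/rect3.png

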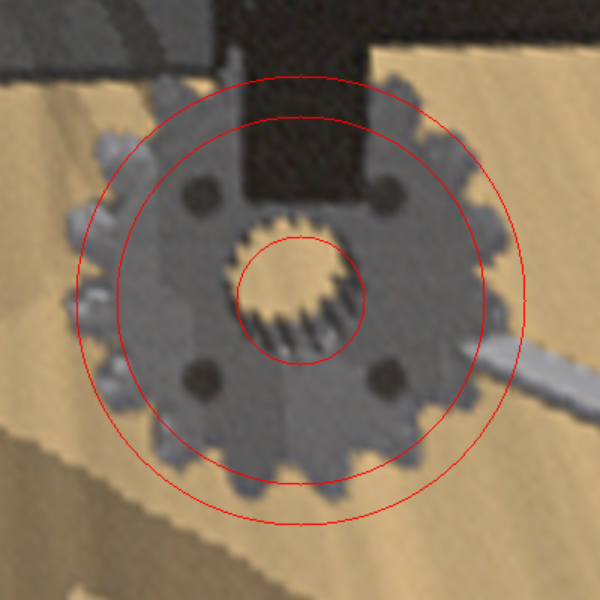

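>>> arm_command(increments=[[[-1, 0.13, 0.4, 0, 0.058], [-1, 0.13, 0.8, 0, 0.058], [-1, 0.13, 0.85, -0.1, 0.058], [-1, 0.13, 0.85, -0.1, 0.058], [-1, 0.13, 0.85, -0.2, 0.058], [-1, 0.13, 0.85, -0.2, 0.058], [-1, 0.13, 0.85, -0.2, 0.058], [-1, 0.13, 0.85, -0.2, 0.058], [-1, 0.13, 0.85, -0.2, 0.058], [-1, 0.13, 0.85, -0.2, 0.058], [-1, 0.13, 0.8, -0.1, 0.058], [-1, 0.13, 0.45, -0.06, 0.058]]])

```text
time: 5.15
ee_pos: [0.5998, 0.0866, 0.2088]
tool_rot: [-3.118, -0.379, 0.004]
ft_force: [0.2, -0.6, -2.9]
gripper_width: 0.0088
```

>>> arm_command(increments=[[[-1, 0, 0, 0, 0], [-1, 0, 0, 0, 0], [-1, 0, 0, 0, 0], [-1, 0, 0, 0, 0]]])

```text
time: 5.48
ee_pos: [0.6004, 0.0828, 0.2105]
tool_rot: [3.119, 0.374, -0.0]
ft_force: [-0.2, -0.7, -3.9]
gripper_width: 0.0086
```

```bash
python3 snap.py 4 side scene; python3 -c "
import cv2;p=cv2.imread('pics/side4.png');cv2.imwrite('pics/side4z.png',cv2.resize(p[30:230,240:440],None,fx=3,fy=3,interpolation=2))
p=cv2.imread('pics/scene4.png');cv2.imwrite('pics/scene4z.png',cv2.resize(p[130:330,250:480],None,fx=3,fy=3,interpolation=2))"
```

```text
5.5833 [0.6004 0.0828 0.2106] [3.1191 0.3734 0.0002] [ 0.6475  0.142  -2.7839] [-0.0001  0.1374 -0.054 ] 0.008612405357769809 [ 0.0282  0.4678  1.6122 -0.0002  1.0615  1.3608]
```

View pics/side4z.png

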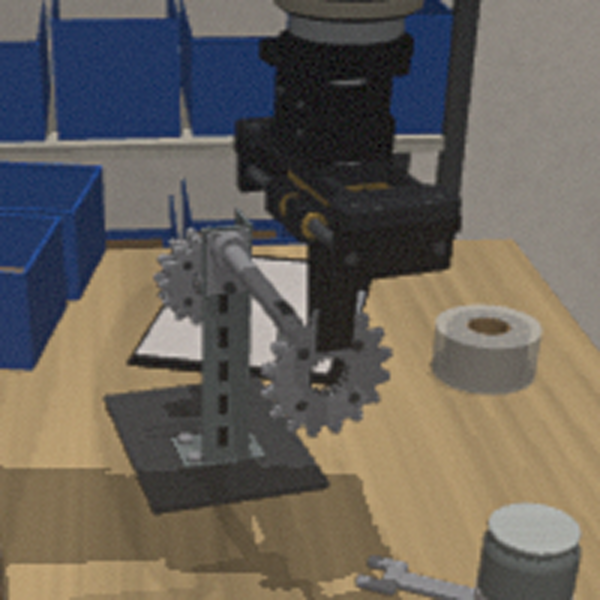

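View pics/scene4z.png

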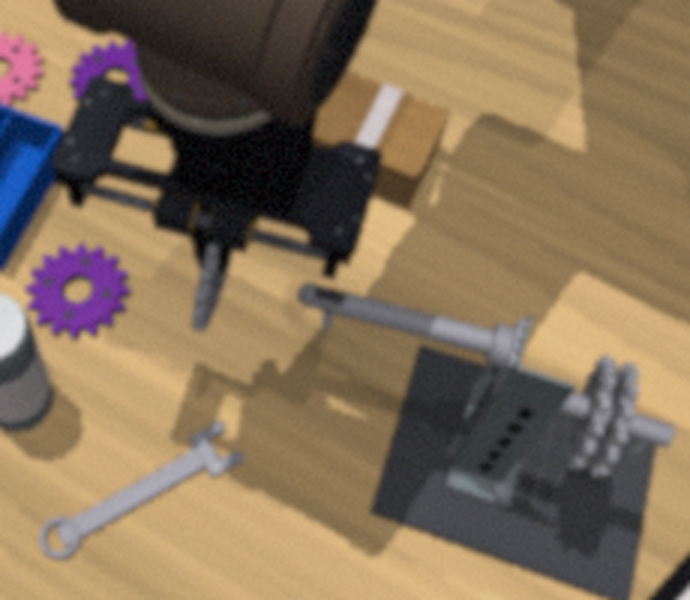

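Run:
```python
from h import *
from scipy.optimize import least_squares
np.set_printoptions(precision=4,suppress=True)
Q={}
for n in ["side4","scene4"]:
    p,d,K,T=load(n);C=cloud(p,d,K,T);sat=np.ptp(p.astype(int),axis=2)
    m=(d>0)&(sat<45)&(C[...,0]>.54)&(C[...,0]<.605)&(C[...,1]>.145)&(C[...,1]<.255)&(C[...,2]>.185)&(C[...,2]<.212); Q[n]=C[m]
    m=(d>0)&(C[...,0]>.575)&(C[...,0]<.605)&(C[...,1]>.12)&(C[...,1]<.16)&(C[...,2]>.18)&(C[...,2]<.21); print(n,"tip ymin",np.sort(C[m][:,1])[:5])
Q["both"]=np.vstack(list(Q.values()))
for n,q in Q.items():
    def f(v):
        D=np.array([v[2],1,v[3]]);D/=np.linalg.norm(D)
        r=q-[v[0],.2,v[1]]; r=r-np.outer(r@D,D); return np.linalg.norm(r,axis=1)-.008
    s=least_squares(f,[.57,.195,-.2,.04],loss="soft_l1",f_scale=.001)
    v=s.x; print(n,len(q),v,"rms",np.sqrt(np.mean(f(v)**2)))
p,d,K,T=load("side4")
yaw=.239;pred=np.array([.6004,.0828,.2106-.0175])
ex=np.array([np.cos(yaw),np.sin(yaw),0]);ey=np.array([-np.sin(yaw),np.cos(yaw),0])
g=np.arange(-.06,.06,.0003); A,Z=np.meshgrid(g,g[::-1]); W=pred-.0045*ey+A[...,None]*ex+Z[...,None]*np.array([0,0,1])
uv=proj(W.reshape(-1,3),K,T).astype(np.float32).reshape(*A.shape,2)
im=cv2.remap(p,uv[...,0],uv[...,1],cv2.INTER_CUBIC)
for r in(13,37,45): cv2.circle(im,(200,200),int(r/.3),(255,0,0),1)
cv2.imwrite("pics/rect4.png",cv2.resize(im,None,fx=1.5,fy=1.5)[:,:,::-1])
# scene: sprocket top points
p,d,K,T=load("scene4");C=cloud(p,d,K,T);sat=np.ptp(p.astype(int),axis=2)
L=C-pred;a=L@ex;b=L@ey;z=L[...,2]
m=(d>0)&(sat<45)&(abs(a)<.06)&(abs(b)<.02)&(abs(z)<.06)&(p.max(2)>70)
print(m.sum(),[np.percentile(t[m],[0,2,50,98,100]) for t in(a,b,z)])
```

```text
side4 tip ymin [0.1412 0.1412 0.1414 0.1422 0.1424]
scene4 tip ymin [0.1401 0.1411 0.1415 0.1425 0.1426]
side4 222 [ 0.5716  0.1976 -0.2391  0.046 ] rms 0.0007207018690836802
scene4 467 [ 0.5713  0.1957 -0.2416  0.0461] rms 0.0010587079714721459
both 689 [ 0.5712  0.1963 -0.2405  0.044 ] rms 0.0011467879111091625
175 [array([-0.0141, -0.0069,  0.0234,  0.0412,  0.0423]), array([-0.0118, -0.0076,  0.0033,  0.009 ,  0.0137]), array([-0.0384, -0.0345,  0.0195,  0.0455,  0.056 ])]
```

View pics/rect4.png

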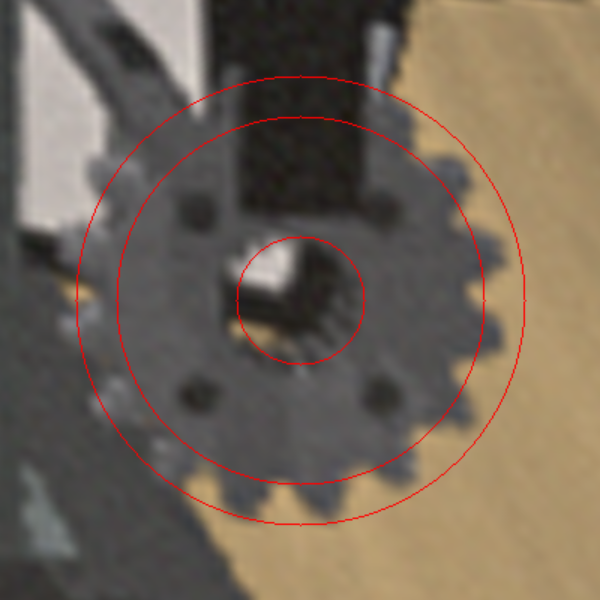

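>>> arm_command(increments=[[[-1, -0.03, 0.28, 0.01, 0], [-1, -0.06, 0.28, 0.012, 0], [-1, -0.06, 0.28, 0.012, 0], [-1, -0.06, 0.28, 0.012, 0], [-1, -0.067, 0.28, 0.012, 0], [-1, -0.067, 0.28, 0.012, 0], [-1, -0.067, 0.28, 0.012, 0], [-1, -0.067, 0.28, 0.012, 0], [-1, 0, 0, 0, 0], [-1, 0, 0, 0, 0]]])

```text
time: 6.42
ee_pos: [0.586, 0.1514, 0.2133]
tool_rot: [3.119, 0.377, 0.0]
ft_force: [0.8, 0.7, -3.5]
gripper_width: 0.009
```

```bash
python3 snap.py 5 side; python3 -c "
import cv2;p=cv2.imread('pics/side5.png');cv2.imwrite('pics/side5z.png',cv2.resize(p[70:200,280:400],None,fx=4.5,fy=4.5,interpolation=2))"
```

```text
6.4667 [0.5861 0.151  0.2133] [3.1188 0.376  0.0001] [-0.2466 -0.0587 -3.1083] [ 0.0127  0.1581 -0.0122] 0.008979774484325301 [ 0.1431  0.464   1.6111 -0.0003  1.0665  1.4741]
```

View pics/side5z.png

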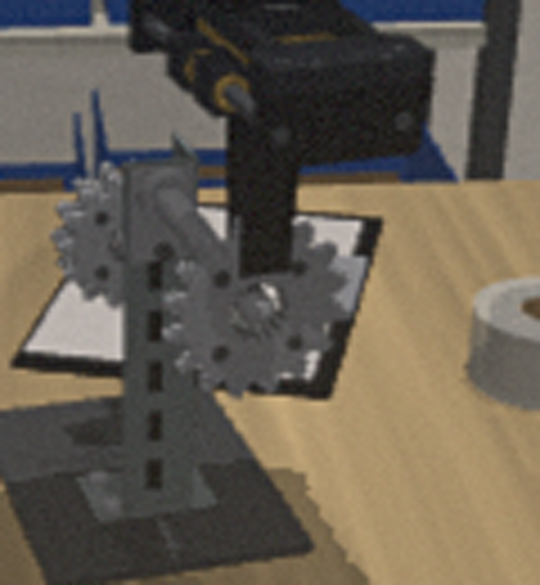

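>>> arm_command(increments=[[[-1, -0.04, 0.1, 0.005, 0], [-1, -0.03, 0.1, 0.005, 0], [-1, -0.03, 0.1, 0.005, 0], [-1, -0.024, 0.1, 0.005, 0], [-1, -0.024, 0.1, 0.005, 0], [-1, -0.024, 0.1, 0.005, 0], [-1, -0.024, 0.1, 0.005, 0], [-1, -0.024, 0.1, 0.005, 0], [-1, 0, 0, 0, 0]]])

```text
time: 7.22
ee_pos: [0.5793, 0.1755, 0.2145]
tool_rot: [-3.119, -0.376, 0.0]
ft_force: [-0.5, -0.0, -3.8]
gripper_width: 0.0087
```

```bash
python3 snap.py 6 scene; python3 -c "
import cv2;p=cv2.imread('pics/scene6.png');cv2.imwrite('pics/scene6z.png',cv2.resize(p[180:320,320:490],None,fx=4,fy=4,interpolation=2))"
```

```text
7.2667 [0.5794 0.1753 0.2145] [ 3.119   0.376  -0.0001] [ 0.0745 -0.0825 -4.8964] [-0.0035  0.1103  0.0412] 0.008384988036933303 [ 0.1847  0.463   1.6094 -0.      1.0693  1.5156]
```

View pics/scene6z.png

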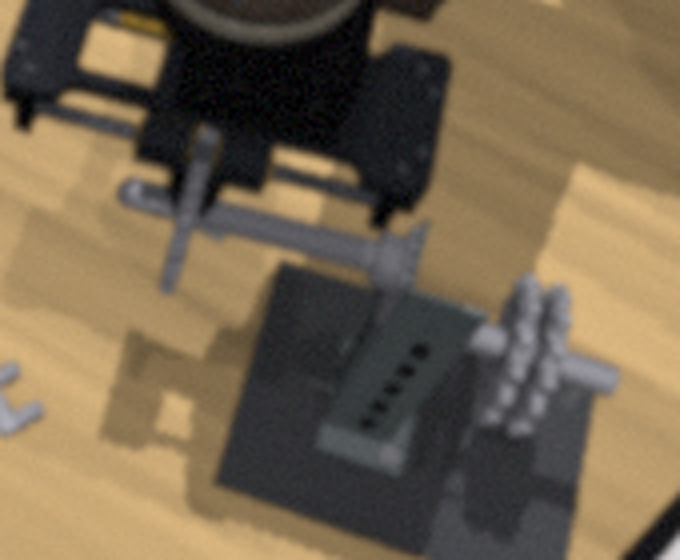

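>>> arm_command(increments=[[[-1, -0.034, 0.14, 0.006, 0], [-1, -0.034, 0.14, 0.006, 0], [-1, -0.034, 0.14, 0.006, 0], [-1, -0.034, 0.14, 0.006, 0], [-1, -0.034, 0.14, 0.006, 0], [-1, 0, 0, 0, 0]]])

```text
time: 7.77
ee_pos: [0.5741, 0.1968, 0.2154]
tool_rot: [-3.119, -0.376, -0.0]
ft_force: [1.2, -0.2, -3.8]
gripper_width: 0.0087
```

>>> arm_command(increments=[[[-1, -0.034, 0.14, 0.006, 0], [-1, -0.034, 0.14, 0.006, 0], [-1, -0.034, 0.14, 0.006, 0], [-1, -0.034, 0.14, 0.006, 0], [-1, -0.034, 0.14, 0.006, 0], [-1, 0, 0, 0, 0]]])

```text
time: 8.27
ee_pos: [0.5691, 0.2177, 0.2163]
tool_rot: [-3.119, -0.376, -0.0]
ft_force: [-0.9, -0.2, -3.0]
gripper_width: 0.009
```

>>> arm_command(increments=[[[-1, 0, 0, 0, 0], [-1, 0, 0, 0, 0], [-1, 0, 0, 0, 0]]])

```text
time: 8.52
ee_pos: [0.5693, 0.2168, 0.2162]
tool_rot: [3.119, 0.375, -0.0]
ft_force: [0.2, 0.1, -3.3]
gripper_width: 0.0088
```

```bash
python3 snap.py 7 scene side; python3 -c "
import cv2;p=cv2.imread('pics/scene7.png');cv2.imwrite('pics/scene7z.png',cv2.resize(p[180:320,320:490],None,fx=4,fy=4,interpolation=2))
p=cv2.imread('pics/side7.png');cv2.imwrite('pics/side7z.png',cv2.resize(p[70:200,270:400],None,fx=4.5,fy=4.5,interpolation=2))"
```

```text
8.6167 [0.5693 0.2167 0.2163] [ 3.119   0.3749 -0.    ] [-0.6871 -0.5176 -3.2766] [0.0518 0.0984 0.011 ] 0.008689352142307486 [ 0.2554  0.4667  1.5974 -0.0001  1.0775  1.587 ]
```

View pics/scene7z.png

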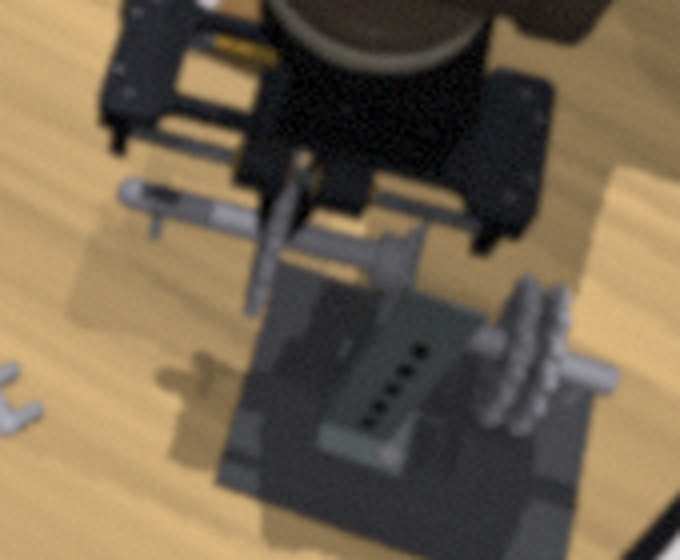

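View pics/side7z.png

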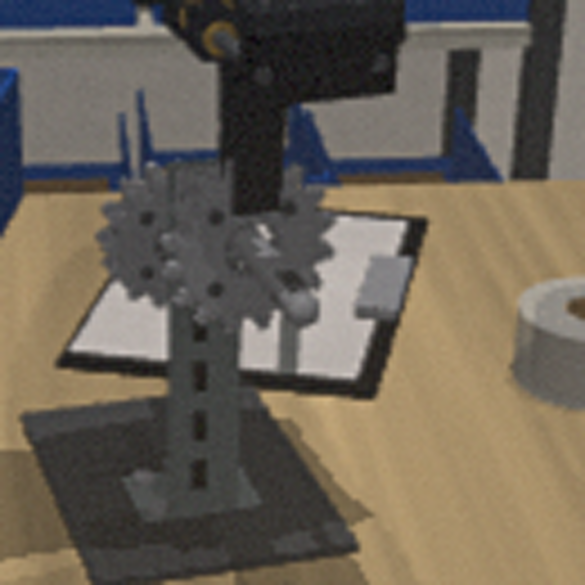

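>>> arm_command(increments=[[[-1, 0, 0, -0.03, 0], [-1, 0, 0, -0.03, 0], [-1, 0, 0, -0.03, 0], [-1, 0, 0, -0.02, 0], [-1, 0, 0, 0, 0], [-1, 0, 0, 0, 0]]])

```text
time: 9.12
ee_pos: [0.5693, 0.2169, 0.2129]
tool_rot: [3.119, 0.375, -0.0]
ft_force: [-0.3, -0.8, -2.5]
gripper_width: 0.0088
```

>>> arm_command(increments=[[[-1, 0, 0, -0.015, 0], [-1, 0, 0, -0.015, 0], [-1, 0, 0, 0, 0], [-1, 0, 0, 0, 0]]])

```text
time: 9.45
ee_pos: [0.5693, 0.2169, 0.2121]
tool_rot: [3.119, 0.375, 0.0]
ft_force: [-0.7, -0.4, -3.0]
gripper_width: 0.009
```

>>> arm_command(increments=[[[-1, 0, 0, -0.015, 0], [-1, 0, 0, -0.015, 0], [-1, 0, 0, 0, 0], [-1, 0, 0, 0, 0]]])

```text
time: 9.78
ee_pos: [0.5694, 0.2169, 0.2115]
tool_rot: [3.119, 0.375, 0.001]
ft_force: [0.4, -0.3, 1.3]
gripper_width: 0.009
```

>>> arm_command(increments=[[[-1, 0, 0, -0.015, 0], [-1, 0, 0, 0, 0], [-1, 0, 0, 0, 0]]])

```text
time: 10.03
ee_pos: [0.5694, 0.2169, 0.2111]
tool_rot: [3.119, 0.375, 0.001]
ft_force: [-0.8, -1.5, 3.2]
gripper_width: 0.0085
```

>>> arm_command(increments=[[[-1, 0, 0, 0.02, 0], [-1, 0, 0, 0, 0], [-1, 0, 0, 0, 0], [-1, 0, 0, 0, 0]]])

```text
time: 10.37
ee_pos: [0.5693, 0.2169, 0.2113]
tool_rot: [3.119, 0.375, 0.0]
ft_force: [-0.1, 0.0, 2.6]
gripper_width: 0.0083
```

```bash
python3 snap.py 8 side; python3 -c "
import cv2;p=cv2.imread('pics/side8.png');cv2.imwrite('pics/side8z.png',cv2.resize(p[70:200,270:400],None,fx=4.5,fy=4.5,interpolation=2))"
```

```text
10.4167 [0.5693 0.2169 0.2113] [3.119  0.3753 0.0001] [ 1.1325 -0.4724  3.0662] [-0.0589  0.1229  0.0226] 0.00877300660198861 [ 0.2557  0.4716  1.6033 -0.0001  1.0666  1.587 ]
```

View pics/side8z.png

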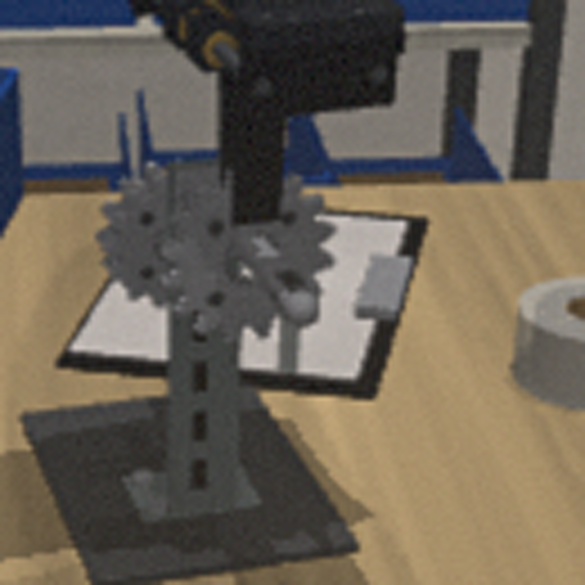

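>>> arm_command(increments=[[[-1, 0, 0, 0.02, 0], [-1, 0, 0, 0, 0], [-1, 0, 0, 0, 0]]])

```text
time: 10.67
ee_pos: [0.5692, 0.2169, 0.2117]
tool_rot: [3.119, 0.375, -0.0]
ft_force: [1.2, -0.4, -0.6]
gripper_width: 0.0087
```

>>> arm_command(increments=[[[-1, 0.029, -0.12, -0.0055, 0], [-1, 0.029, -0.12, -0.0055, 0], [-1, 0.029, -0.12, -0.0055, 0], [-1, 0.029, -0.12, -0.0055, 0], [-1, 0, 0, 0, 0], [-1, 0, 0, 0, 0]]])

```text
time: 11.17
ee_pos: [0.5728, 0.202, 0.2111]
tool_rot: [3.119, 0.374, -0.0]
ft_force: [0.7, -0.9, -2.6]
gripper_width: 0.009
```

>>> arm_command(increments=[[[-1, 0.029, -0.12, -0.0055, 0], [-1, 0.029, -0.12, -0.0055, 0], [-1, 0.029, -0.12, -0.0055, 0], [-1, 0.029, -0.12, -0.0055, 0], [-1, 0, 0, 0, 0], [-1, 0, 0, 0, 0]]])

```text
time: 11.67
ee_pos: [0.5763, 0.1878, 0.2105]
tool_rot: [3.119, 0.375, -0.0]
ft_force: [-0.6, -0.8, -2.5]
gripper_width: 0.009
```

>>> arm_command(increments=[[[-1, 0.024, -0.1, -0.012, 0], [-1, 0.024, -0.1, -0.012, 0], [-1, 0.024, -0.1, -0.006, 0], [-1, 0, 0, 0, 0], [-1, 0, 0, 0, 0]]])

```text
time: 12.08
ee_pos: [0.5785, 0.1788, 0.2097]
tool_rot: [3.119, 0.375, 0.0]
ft_force: [0.1, -0.6, -2.5]
gripper_width: 0.0087
```

>>> arm_command(increments=[[[-1, 0.012, -0.05, -0.0025, 0], [-1, 0.012, -0.05, -0.0025, 0], [-1, 0.012, -0.05, -0.0025, 0], [-1, 0, 0, 0, 0], [-1, 0, 0, 0, 0]]])

```text
time: 12.5
ee_pos: [0.5795, 0.1745, 0.2095]
tool_rot: [3.119, 0.375, 0.0]
ft_force: [0.9, -0.8, -1.8]
gripper_width: 0.0085
```

Now millimetre steps towards the flap.

>>> arm_command(increments=[[[-1, 0.008, -0.033, -0.0015, 0], [-1, 0.008, -0.033, -0.0015, 0], [-1, 0, 0, 0, 0], [-1, 0, 0, 0, 0]]])

```text
time: 12.83
ee_pos: [0.58, 0.1726, 0.2094]
tool_rot: [3.119, 0.375, -0.0]
ft_force: [-0.5, -0.6, -2.6]
gripper_width: 0.0084
```

>>> arm_command(increments=[[[-1, 0.008, -0.033, -0.0015, 0], [-1, 0.004, -0.016, -0.001, 0], [-1, 0, 0, 0, 0], [-1, 0, 0, 0, 0]]])

```text
time: 13.17
ee_pos: [0.5803, 0.1711, 0.2093]
tool_rot: [3.119, 0.375, -0.0]
ft_force: [-0.5, -0.1, -3.1]
gripper_width: 0.0086
```

>>> arm_command(increments=[[[-1, 0.008, -0.033, -0.0015, 0], [-1, 0, 0, 0, 0], [-1, 0, 0, 0, 0]]])

```text
time: 13.42
ee_pos: [0.5806, 0.1701, 0.2093]
tool_rot: [3.119, 0.375, 0.0]
ft_force: [0.4, 0.1, -2.0]
gripper_width: 0.0083
```

>>> arm_command(increments=[[[-1, 0.006, -0.025, -0.01, 0], [-1, 0.006, -0.025, -0.001, 0], [-1, 0, 0, 0, 0], [-1, 0, 0, 0, 0]]])

```text
time: 13.75
ee_pos: [0.5809, 0.1692, 0.2091]
tool_rot: [-3.118, -0.375, -0.0]
ft_force: [-1.0, 4.1, -1.0]
gripper_width: 0.0085
```

>>> arm_command(increments=[[[-1, 0.006, -0.025, -0.001, 0], [-1, 0, 0, 0, 0], [-1, 0, 0, 0, 0]]])

```text
time: 14.0
ee_pos: [0.581, 0.1688, 0.2092]
tool_rot: [-3.118, -0.375, -0.0]
ft_force: [-2.2, 7.3, 1.0]
gripper_width: 0.009
```

>>> arm_command(increments=[[[-1, -0.003, 0.011, 0, 0], [-1, 0, 0, 0, 0], [-1, 0, 0, 0, 0], [-1, 0, 0, 0, 0], [-1, 0, 0, 0, 0], [-1, 0, 0, 0, 0]]])

```text
time: 14.5
ee_pos: [0.5809, 0.169, 0.2091]
tool_rot: [-3.118, -0.375, -0.0]
ft_force: [-2.0, 6.7, 0.0]
gripper_width: 0.0089
```

```bash
python3 snap.py 9 scene side; python3 -c "
import cv2;p=cv2.imread('pics/scene9.png');cv2.imwrite('pics/scene9z.png',cv2.resize(p[180:320,320:490],None,fx=4,fy=4,interpolation=2))
p=cv2.imread('pics/side9.png');cv2.imwrite('pics/side9z.png',cv2.resize(p[70:200,270:400],None,fx=4.5,fy=4.5,interpolation=2))"
```

```text
14.6 [0.5809 0.169  0.2091] [-3.118  -0.3751 -0.0004] [-2.7292  6.0131  0.6192] [ 1.499   0.4785 -0.0096] 0.008576824895112583 [0.1734 0.4676 1.617  0.0013 1.0568 1.5041]
```

View pics/scene9z.png

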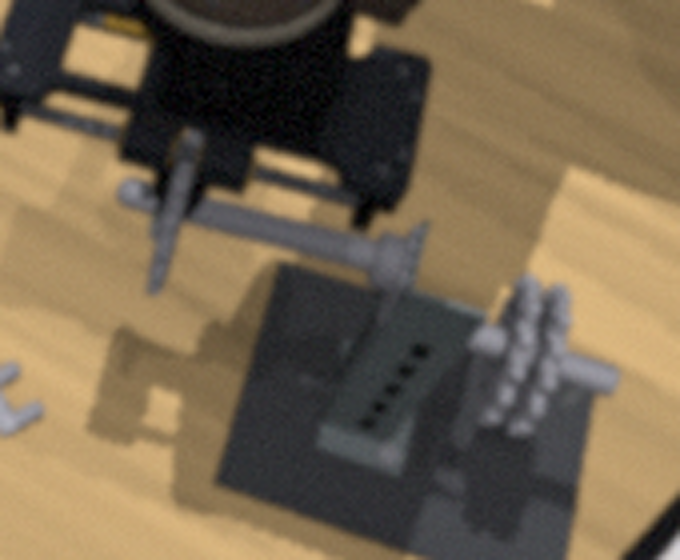

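View pics/side9z.png

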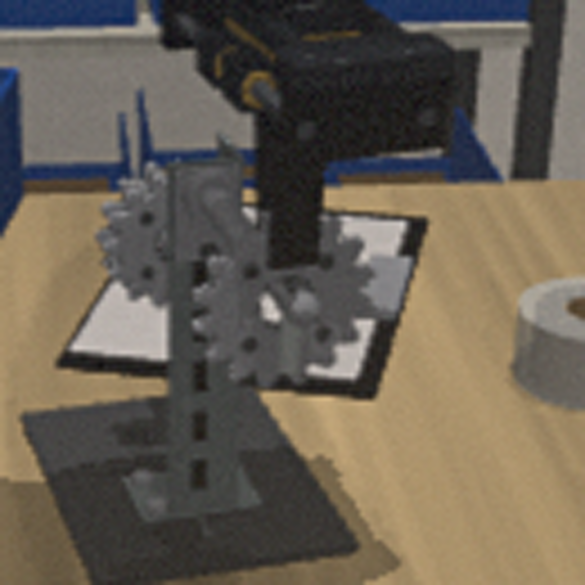

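>>> arm_command(increments=[[[-1, -0.01, 0.04, 0.008, 0], [-1, -0.028, 0.11, 0.006, 0], [-1, -0.028, 0.11, 0.006, 0], [-1, -0.028, 0.11, 0.006, 0], [-1, -0.028, 0.11, 0.006, 0], [-1, -0.028, 0.11, 0.006, 0], [-1, 0, 0, 0, 0], [-1, 0, 0, 0, 0]]])

```text
time: 15.27
ee_pos: [0.5764, 0.1864, 0.2101]
tool_rot: [-3.119, -0.376, 0.0]
ft_force: [-0.3, 1.2, -1.7]
gripper_width: 0.0086
```

>>> arm_command(increments=[[[-1, -0.026, 0.11, 0.006, 0], [-1, -0.026, 0.11, 0.006, 0], [-1, -0.026, 0.11, 0.006, 0], [-1, -0.026, 0.11, 0.006, 0], [-1, -0.026, 0.11, 0.006, 0], [-1, -0.026, 0.11, 0.006, 0], [-1, -0.026, 0.11, 0.006, 0], [-1, -0.026, 0.11, 0.006, 0], [-1, 0, 0, 0, 0], [-1, 0, 0, 0, 0], [-1, 0, 0, 0, 0]]])

```text
time: 16.18
ee_pos: [0.5702, 0.2126, 0.2115]
tool_rot: [-3.119, -0.375, -0.0]
ft_force: [0.0, 1.4, -0.2]
gripper_width: 0.0088
```

>>> arm_command(increments=[[[-1, -0.02, 0.08, 0.004, 0], [-1, -0.02, 0.08, 0.004, 0], [-1, 0, 0, 0, 0], [-1, 0, 0, 0, 0], [-1, 0, 0, 0, 0]]])

```text
time: 16.6
ee_pos: [0.569, 0.2174, 0.2118]
tool_rot: [-3.119, -0.375, -0.0]
ft_force: [-0.6, 1.8, -0.9]
gripper_width: 0.0091
```

```bash
python3 snap.py 10
```

```text
16.6 [0.569  0.2174 0.2118] [-3.1188 -0.3753 -0.0001] [-0.612   1.7669 -0.9186] [ 0.2305  0.1552 -0.0202] 0.00907051553071358 [0.2564 0.471  1.6031 0.0003 1.0674 1.5875]
```

>>> arm_command(increments=[[[-0.7, 0, 0, 0, 0], [-0.6, 0, 0, 0, 0], [-0.5, 0, 0, 0, 0], [-0.4, 0, 0, 0, 0], [-0.4, 0, 0, 0, 0], [-0.4, 0, 0, 0, 0], [-0.4, 0, 0, 0, 0]]])

```text
time: 17.18
ee_pos: [0.5691, 0.2171, 0.2118]
tool_rot: [3.119, 0.375, 0.0]
ft_force: [0.1, 0.7, 0.3]
gripper_width: 0.0286
```

```bash
python3 snap.py 11 scene side; python3 -c "
import cv2;p=cv2.imread('pics/scene11.png');cv2.imwrite('pics/scene11z.png',cv2.resize(p[180:320,320:490],None,fx=4,fy=4,interpolation=2))
p=cv2.imread('pics/side11.png');cv2.imwrite('pics/side11z.png',cv2.resize(p[70:200,270:400],None,fx=4.5,fy=4.5,interpolation=2))"
```

```text
17.2833 [0.5691 0.2171 0.2117] [ 3.119   0.3753 -0.    ] [-0.3021  0.1821  0.5881] [-0.0283  0.1706 -0.0009] 0.028269025585288786 [ 0.2562  0.471   1.6031 -0.0001  1.0675  1.5875]
```

View pics/scene11z.png

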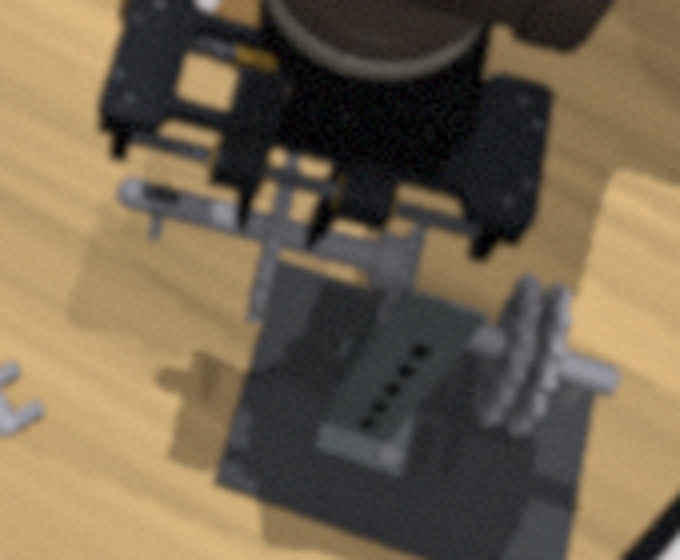

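View pics/side11z.png

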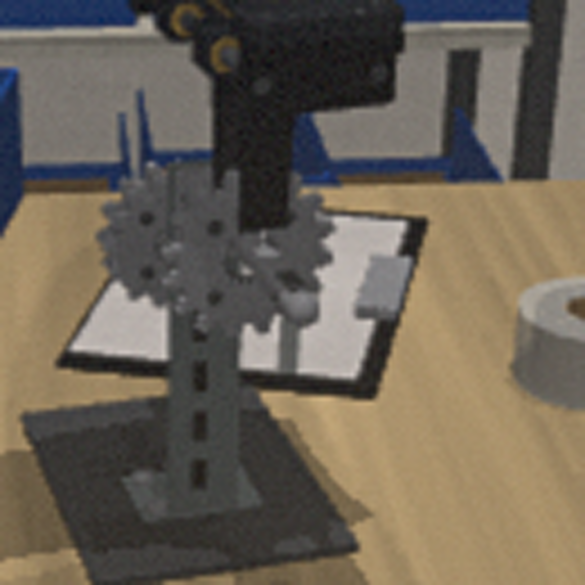

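>>> arm_command(increments=[[[-0.4, 0, 0, 0.1, 0], [-0.4, 0, 0, 0.2, 0], [-0.4, 0, 0, 0.3, 0], [-0.4, 0, 0, 0.4, 0], [-0.4, 0, 0, 0.5, 0], [-0.4, 0, 0, 0.5, 0], [-0.4, 0, 0, 0.5, 0], [-0.4, 0, 0, 0.5, 0], [-0.4, 0, 0, 0.3, 0], [-0.4, 0, 0, 0.1, 0], [-0.4, 0, 0, 0, 0], [-0.4, 0, 0, 0, 0]]])

```text
time: 18.28
ee_pos: [0.5689, 0.2171, 0.3133]
tool_rot: [3.119, 0.375, -0.001]
ft_force: [-0.7, -0.3, 0.1]
gripper_width: 0.0283
```

```bash
python3 snap.py 12 scene side; python3 -c "
import cv2;p=cv2.imread('pics/scene12.png');cv2.imwrite('pics/scene12z.png',cv2.resize(p[180:320,320:490],None,fx=4,fy=4,interpolation=2))
p=cv2.imread('pics/side12.png');cv2.imwrite('pics/side12z.png',cv2.resize(p[70:200,270:400],None,fx=4.5,fy=4.5,interpolation=2))"
```

```text
18.3833 [0.5688 0.2171 0.3129] [ 3.1188  0.3753 -0.0022] [ 0.5223 -0.033  -0.3107] [0.0051 0.1296 0.0176] 0.028333122992630966 [ 0.2562  0.389   1.4616 -0.0001  1.2924  1.5875]
```

View pics/scene12z.png

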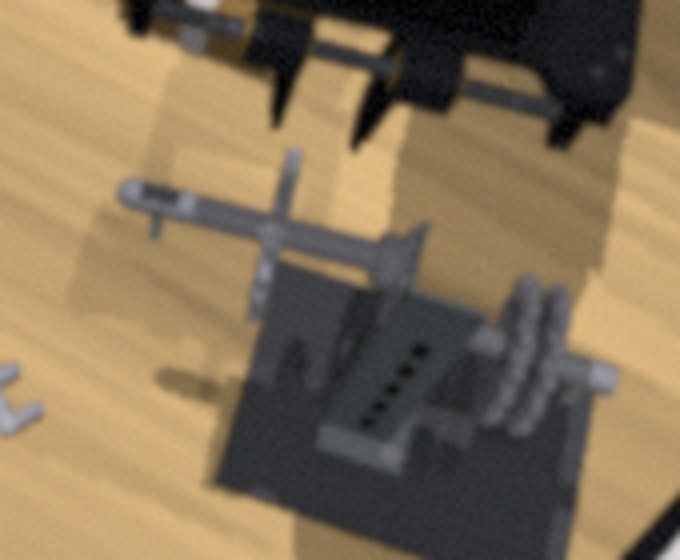

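View pics/side12.png

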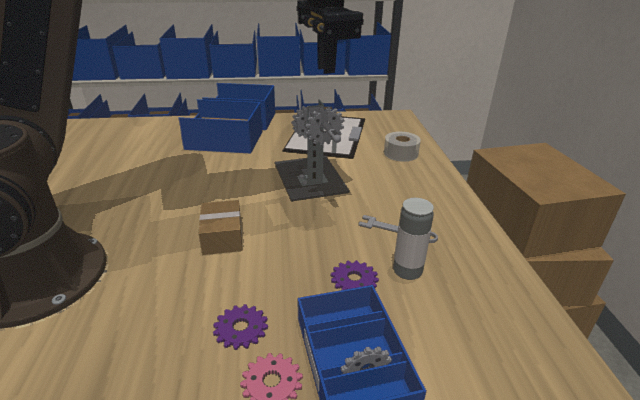

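The pictures show the sprocket hanging free about 48 mm out on the peg (scene crop around 275,235). The flap hangs shut outboard of it (155,225), and the other things are undisturbed. I am handing the job in.

```bash
python3 -c "
from workcell import *
print(finish_job()); print(state()['time'])"
```

```text
the job is handed in; nothing more can be done
None
the job is handed in; nothing more can be done
```

The larger sprocket is hanging on the upper peg behind the shut flap, and the job was handed in at about 18.4 s.

- **Pushing on:** I gripped the sprocket from its tray slot and slid it onto the peg along the axis fitted from the cameras. The peg leans about 0.05 rad sideways and droops about 0.046 rad outwards. I pushed it to about 49 mm from the collar, and the pictures show the flap dropped shut behind it.
- **Letting down:** I lowered it until the bore rested on the peg. At one step it pressed with about 6.5 N, so I eased it off.
- **Tug:** It met the shut flap about 99 mm out. The force along the peg peaked at about 7.6 N and held near 6.6 N. That is a little above the 5 N asked for and below the 12 N limit, and the flap held.
- **After the tug:** I slid it back in to about 48 mm before letting go, so it does not lean on the flap. You had not asked for this step.

**Last checks:** The final pictures show it hanging free with the flap shut and the gripper clear above it. The smaller sprocket, can, carton and wrench are where they were.

**Where checks disagreed:**
- The two fixed cameras differed by about 2 mm on the peg's height. I went by the side camera and by feel.
- The pink and purple look-alikes shifted or toppled during the first moves. I saw no sign that the arm touched them.

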